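Lay the bars of a school xylophone in order of length

ROBOT

A 6-joint arm with a two-finger parallel gripper is mounted at the origin on the work surface. World frame = base frame: x ahead of the robot, y to its left, z up, the work surface at z = 0. Lengths are in mm, angles in rad, forces in N, time in s.
With the tool pointing down it reaches from about 350 to 975 mm from the base axis. Payload 7.1 kg.
Tool frame: the origin (TCP) lies on the front face of the gripper's body, between the roots of the fingers; the fingertips stand 80 mm ahead of it and the grasp point (between the pads) lies 61 mm ahead of it (env.tips_ahead is the distance from the TCP to the fingertips, in mm); z points along the fingers, y is the line along which they close (so a half turn about z gives the same grasp; the last joint's range is limited). The gripper opens to 88 mm and grips with 3 to 60 N. Pads are 20 mm wide; open, the fingers measure 115 mm over their backs; the gripper's body (75 mm by 178 mm) begins 61 mm behind the grasp point.
Start: joints at [-1.323, 0.423, 1.63, -0, 1.089, -0.019], TCP at [164.798, -602.866, 302.675] pointing down, gripper open.
Joint ranges: [-3, 3], [-0.9, 2.11], [0.09, 2.58], [-1.31, 4.45], [0.11, 2.69], [-2.54, 2.54]. Speed limits (rad/s): [2.39, 2.39, 3.01, 3.14, 3.14, 3.14].

INTERFACE

Orientations are given as a unit quaternion [x, y, z, w].
In Python, from station import env, set_gripper, viewer, workorder gives the robot as it stands. Calls block until the motion is done:
- env.reach(position, orientation): joint-space move of the TCP to a pose.
- env.move_l(position, rot=None, rate=150, f_stop=None): straight line of the TCP; rot=None keeps the orientation; rate is the mean speed in mm/s. With f_stop (N) it stops when the force on the tool has changed by that much, and returns True; else False.
- env.move_joints(angles): joint-space move.
- set_gripper(opening): finger opening in mm; the grip force is fixed at half the most; returns when the fingers have stopped.
- env.hold(seconds).
- env.ik(position, orientation): joint angles nearest the present ones, or None.
- env.read_state(): the state.
- viewer.camera(name): name is "scene" or "side" or "wrist"; returns the picture (480x640x3 uint8, blue, green, red); there is no depth.
- viewer.camera_params(name): a dict with "fx", "fy", "cx", "cy" (pixels), "pose" (4x4, takes a point from camera to world coordinates); the wrist camera has in their place "tool_from_camera" (4x4, takes a point from camera to tool coordinates, whose origin is the TCP and whose axes are the flange's). Camera axes: x right, y up, looking along -z (the intrinsics and any distortion apply to the point x, -y, -z); pixel columns grow to the right and rows downward; lengths in mm; the calibration is good to about 2 mm. The wrist camera is an equidistant fisheye: a pixel r from the principal point sees the ray r / f radians off the axis. A picture is of the moment at which its call begins: read the wrist's pose just before it. camera_params takes no time and is no camera call.
A pose or a line that the arm cannot do raises env.IKError and nothing moves.
- workorder.sign_off(): hands the job in; it is judged then, once.
The state is a dict: "time_s": time; "qpos": joint angles; "dq": joint speeds; "tau": joint torques, N m; "tool_pos": TCP position; "orientation": TCP orientation; "force": force on the tool from outside, world axes, zero at the start; "wrist_torque": the same for the moment, N m; "width": finger opening in mm; "grip_force": force on a finger pad.
Only numpy, scipy, OpenCV 4.12 (cv2) and the standard library are available. Lean on these libraries where they do the work, as an engineer would, in place of code of your own. Each camera call takes 0.05 s, during which the arm holds its last target. There are 200 camera calls.

TASK

Lay the four loose wooden tone bars on the xylophone frame in order of length, one on each pair of cork pads: the longest nearest the end with the round knob, the shortest at the other end. Each bar lies flat and squarely across both rails, centred on its pads. Do not knock over the glue jar.

Things in the scene. Friction and masses are not known exactly. Their poses are not given: they have to be found in the camera images.
- bar110: The shortest tone bar: a plain hardwood slat 110 mm long (along its x), 26 mm wide (y) and 20 mm thick (z), 40 g, with two small dark screw dots on top. Starts flat on the bench. Origin: centre of its underside.
- bar135: The second shortest tone bar: a plain hardwood slat 135 mm long (along its x), 26 mm wide (y) and 20 mm thick (z), 49 g, with two small dark screw dots on top. Starts flat on the bench. Origin: centre of its underside.
- bar160: The second longest tone bar: a plain hardwood slat 160 mm long (along its x), 26 mm wide (y) and 20 mm thick (z), 58 g, with two small dark screw dots on top. Starts flat on the bench. Origin: centre of its underside.
- bar185: The longest tone bar: a plain hardwood slat 185 mm long (along its x), 26 mm wide (y) and 20 mm thick (z), 67 g, with two small dark screw dots on top. Starts flat on the bench. Origin: centre of its underside.
- mark1: Place for one bar: two cork pads 18 x 30 x 3 mm, one on each rail of the fixed dark wooden frame, 70 mm apart (centres) along x; the bar lies along x across both. Origin: midway between them at their undersides, 30 mm above the bench; a seated bar's underside is 3 mm above it. Four alike in a row along y, about 62 mm apart; this is number 1 from the -y end.
- mark2: Place for one bar: two cork pads 18 x 30 x 3 mm, one on each rail of the fixed dark wooden frame, 70 mm apart (centres) along x; the bar lies along x across both. Origin: midway between them at their undersides, 30 mm above the bench; a seated bar's underside is 3 mm above it. Four alike in a row along y, about 62 mm apart; this is number 2 from the -y end.
- mark3: Place for one bar: two cork pads 18 x 30 x 3 mm, one on each rail of the fixed dark wooden frame, 70 mm apart (centres) along x; the bar lies along x across both. Origin: midway between them at their undersides, 30 mm above the bench; a seated bar's underside is 3 mm above it. Four alike in a row along y, about 62 mm apart; this is number 3 from the -y end.
- mark4: Place for one bar: two cork pads 18 x 30 x 3 mm, one on each rail of the fixed dark wooden frame, 70 mm apart (centres) along x; the bar lies along x across both. Origin: midway between them at their undersides, 30 mm above the bench; a seated bar's underside is 3 mm above it. Four alike in a row along y, about 62 mm apart; this is number 4 from the -y end.
- knob: Turned pale wooden knob, 32 mm across, 28 mm high, fixed on top of one end of the frame (its top 58 mm above the bench), about 60 mm (centres) beyond the outermost place: the longest bar's end. It may be at either end; the other has only a flat dark disc, 18 mm across, 3 mm high. Origin: centre of its underside.
- glue: Closed white glue jar standing on the bench beyond the frame, 56 mm across, 110 mm high. Not part of the job. Origin: centre of its underside.
Things that resemble listed ones, but are neither listed nor needed, are in the scene too. Leave any pink or turquoise look-alike of the bar160 alone.

How it is judged:
By the outcome, as a careful person would: the job done as asked, in the order asked, and still so for the second after the job is handed in, with the robot touching nothing.
It also fails if it takes over 125 s, if anything falls off the work surface, if the arm or the gripper's body presses on something with over 40 N, if the wrist force passes 120 N, or if a joint passes its speed limit or range.

## Working session

There is one attempt and no reset: what is moved stays moved. The work goes in short steps, each a Python script; the robot and the scene stay as the last script left them, time stands still between calls to the robot, and variables do not carry over. Pictures are saved under pics/ and viewed, at most 14 in all, crops included, and the job is handed in when it is done.

```bash
mkdir -p pics; ls; python3 - <<'E'
from station import env, viewer
import cv2
for n in ("scene","side"):
    cv2.imwrite(f"pics/{n}0.png",viewer.camera(n))
    print(n,viewer.camera_params(n))
print(viewer.camera_params("wrist"))
s=env.read_state();print(s["time_s"],s["orientation"],s["width"])
E
```

```text
pics
scene {'fx': 479.0623640062647, 'fy': 479.0623640062647, 'cx': 319.82267321260514, 'cy': 243.92215427252992, 'pose': array([[-6.97229538e-02, -6.92223824e-01,  7.18306959e-01,
         1.43463817e+03],
       [ 9.97542616e-01, -5.33520358e-02,  4.54124342e-02,
         1.53481536e+02],
       [ 6.88756974e-03,  7.19708092e-01,  6.94242626e-01,
         8.92340648e+02],
       [ 0.00000000e+00,  0.00000000e+00,  0.00000000e+00,
         1.00000000e+00]])}
side {'fx': 557.8948116506491, 'fy': 557.8948116506491, 'cx': 307.5936476481491, 'cy': 240.4126364614241, 'pose': array([[ 9.64174241e-01,  1.93416726e-01, -1.81543390e-01,
         3.44672634e+02],
       [-2.64918234e-01,  6.66859510e-01, -6.96503212e-01,
        -6.96237989e+02],
       [-1.36514347e-02,  7.19644610e-01,  6.94208379e-01,
         8.85812949e+02],
       [ 0.00000000e+00,  0.00000000e+00,  0.00000000e+00,
         1.00000000e+00]])}
{'fx': 371.64829954431775, 'fy': 371.64829954431775, 'cx': 321.64044531317563, 'cy': 243.55282406271013, 'tool_from_camera': array([[ 8.79070024e-04,  9.69003111e-01,  2.47046954e-01,
         6.77817010e+01],
       [ 9.99999433e-01, -7.03248277e-04, -7.99927922e-04,
         3.19083018e-01],
       [-6.01397301e-04,  2.47047517e-01, -9.69003180e-01,
        -8.09602760e+01],
       [ 0.00000000e+00,  0.00000000e+00,  0.00000000e+00,
         1.00000000e+00]])}
0.1 [ 9.91114396e-01  1.33010607e-01 -6.97271795e-05 -6.53393801e-04] 87.67386407456158
```

View pics/scene0.png

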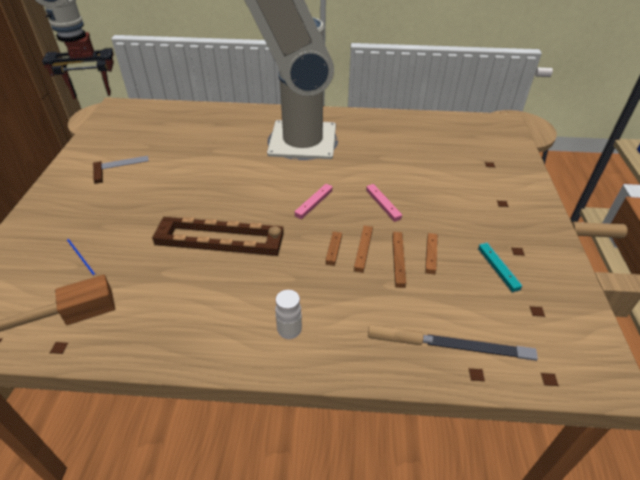

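View pics/side0.png

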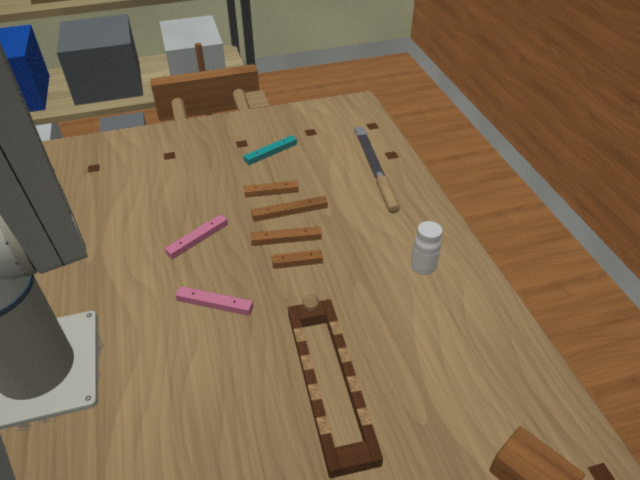

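The scene picture shows four wooden bars at (334,248), (364,248), (399,258) and (432,253). The look-alikes are pink at (314,201) and (384,201), and turquoise at (500,266). The frame runs from (158,235) to (280,240), with its knob at (275,231), which is the +y end. The glue jar is at (288,315). In the side view the bars are at (298,259), (286,236), (289,208) and (271,188).

Next I'll project these to world coordinates and make rectified wrist views of the bars and the frame.

```bash
cat > h.py <<'E'
import numpy as np, cv2
from scipy.spatial.transform import Rotation as R
from station import env, viewer, set_gripper
def down(th):  # tool z down, tool x at heading th
    return (R.from_euler('z',th)*R.from_euler('x',np.pi)).as_quat()
def ray_plane(name,uv,z):
    p=viewer.camera_params(name);T=p["pose"]
    d=T[:3,:3]@np.array([(uv[0]-p["cx"])/p["fx"],-(uv[1]-p["cy"])/p["fy"],-1])
    return (T[:3,3]+d*(z-T[2,3])/d[2])[:2]
def wrist():
    s=env.read_state();im=viewer.camera("wrist");p=viewer.camera_params("wrist")
    T=np.eye(4);T[:3,:3]=R.from_quat(s["orientation"]).as_matrix();T[:3,3]=s["tool_pos"]
    return im,T@p["tool_from_camera"],p
def proj(P,T,p):
    c=(np.asarray(P,float)-T[:3,3])@T[:3,:3];v=c*[1,-1,-1]
    r=np.hypot(v[...,0],v[...,1]);k=np.arctan2(r,v[...,2])/np.maximum(r,1e-9)*p["fx"]
    return p["cx"]+k*v[...,0],p["cy"]+k*v[...,1]
def ortho(shot,x0,x1,y0,y1,z,s=2):  # rows: x decreasing downward, cols: y decreasing to right; s px per mm
    im,T,p=shot
    xs=np.arange(x1,x0,-1/s);ys=np.arange(y1,y0,-1/s)
    Y,X=np.meshgrid(ys,xs);u,v=proj(np.stack([X,Y,0*X+z],-1),T,p)
    return cv2.remap(im,u.astype(np.float32),v.astype(np.float32),cv2.INTER_LINEAR)
E
python3 - <<'E'
from h import *
for n,l in (("scene",[(334,248),(364,248),(399,258),(432,253)]),("side",[(298,259),(286,236),(289,208),(271,188)])):
    print(n,[ray_plane(n,u,20).round() for u in l])
print([ray_plane("scene",u,30).round() for u in [(163,235),(275,238)]],ray_plane("side",(311,302),50),ray_plane("side",(354,455),33),"glue",ray_plane("scene",(288,335),0),ray_plane("side",(428,230),110))
for y in (0,):
    for pos in ([440,180,400],[480,-120,400],[430,30,450]):
        for th in (0,np.pi,np.pi/2,-np.pi/2): 
            q=env.ik(pos,down(th)); print(pos,round(th,2),None if q is None else q)
E
```

```text
scene [array([544., 134.]), array([538., 212.]), array([568., 301.]), array([543., 387.])]
side [array([536., 122.]), array([528., 200.]), array([558., 292.]), array([534., 378.])]
[array([ 540., -317.]), array([529., -22.])] [524.07599802 -25.12317463] [ 509.02423935 -329.5768665 ] glue [809.99770789  44.52309209] [790.88221389  43.32291373]
[440, 180, 400] 0 [ 3.63284265e-01  8.70299033e-02  1.84464598e+00 -4.44089210e-16
  1.20991677e+00  1.93408059e+00]
[440, 180, 400] 3.14 [ 0.36328427  0.0870299   1.84464598  0.          1.20991677 -1.20751206]
[440, 180, 400] 1.57 [ 3.63284265e-01  8.70299033e-02  1.84464598e+00 -4.44089210e-16
  1.20991677e+00  3.63284265e-01]
[440, 180, 400] -1.57 None
[480, -120, 400] 0 [-2.69032432e-01  1.19711434e-01  1.80751583e+00 -4.44089210e-16
  1.21436539e+00  1.30176389e+00]
[480, -120, 400] 3.14 [-0.26903243  0.11971143  1.80751583  0.          1.21436539 -1.83982876]
[480, -120, 400] 1.57 [-0.26903243  0.11971143  1.80751583  0.          1.21436539 -0.26903243]
[480, -120, 400] -1.57 None
[430, 30, 450] 0 [ 4.20437547e-02 -3.47645758e-02  1.85657936e+00 -4.44089210e-16
  1.31977787e+00  1.61284008e+00]
[430, 30, 450] 3.14 [ 0.04204375 -0.03476458  1.85657936  0.          1.31977787 -1.52875257]
[430, 30, 450] 1.57 [ 4.20437547e-02 -3.47645758e-02  1.85657936e+00 -4.44089210e-16
  1.31977787e+00  4.20437547e-02]
[430, 30, 450] -1.57 None
```

```bash
python3 - <<'E'
from h import *
import pickle
env.reach([505,-172,300],down(0)); f=wrist()
env.reach([530,255,300],down(0)); b=wrist()
pickle.dump((f,b),open("shots.pkl","wb"))
cv2.imwrite("pics/f1.png",ortho(f,440,620,-360,0,33))
cv2.imwrite("pics/b1.png",ortho(b,420,660,80,440,20))
print(env.read_state()["time_s"],env.read_state()["tool_pos"])
E
```

```text
3.7583 [530.3491503 253.9131955 300.0112029]
```

View pics/f1.png

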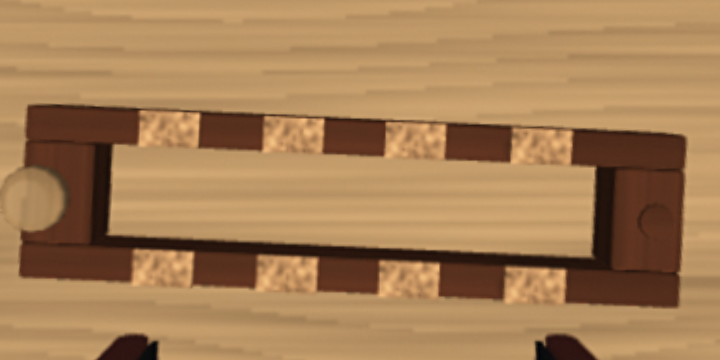

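View pics/b1.png

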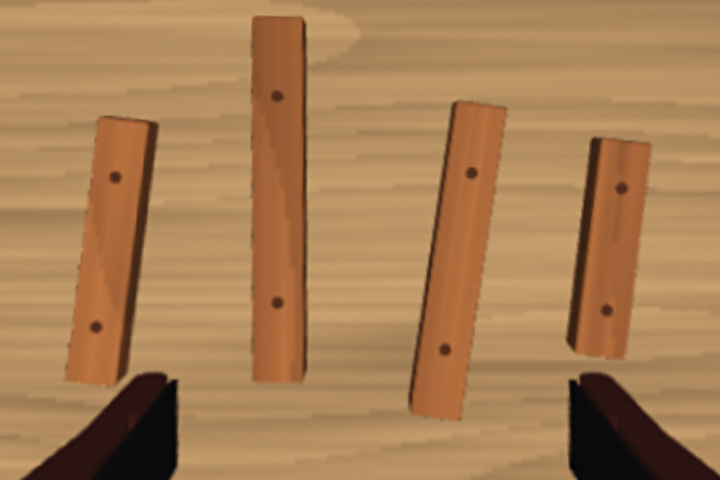

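The frame view shows the pads at upper (169,129) (293,135) (415,141) (541,146) and lower (163,268) (287,274) (409,280) (535,285), with the knob at the left, which is +y. The bar view shows, left to right, the 135 (dots 115,177 and 96,327), 185 (277,96 and 277,303), 160 (471,173 and 445,350) and 110 (622,188 and 607,310). All four are plain wood, and the pink and turquoise look-alikes are out of view, so this crop also confirms the choice.

Next I'll fit the frame and the bars, and check the fits against the given sizes.

```bash
cat > fit.py <<'E'
from h import *
import pickle, json
f,b=pickle.load(open("shots.pkl","rb"))
up=[(169,129),(293,135),(415,141),(541,146)];lo=[(163,268),(287,274),(409,280),(535,285)]
W=np.array([[620-v/2,-u/2] for u,v in up+lo])
M=np.array([[35,(1.5-i)*62] for i in range(4)]+[[-35,(1.5-i)*62] for i in range(4)])
A,_=cv2.estimateAffinePartial2D(M,W)
yaw=np.arctan2(A[1,0],A[0,0]);print("scale",np.hypot(A[0,0],A[1,0]),"yaw",yaw,"res",np.abs(M@A[:,:2].T+A[:,2]-W).max())
G={"yaw":yaw}
for i in range(4): G[f"mark{4-i}"]=list(A@[0,(1.5-i)*62,1])
im=ortho(b,420,660,80,440,20);hsv=cv2.cvtColor(im,cv2.COLOR_BGR2HSV)
m=((hsv[...,1]>130)&(hsv[...,2]>105)&(hsv[...,0]<14)).astype(np.uint8)
m[370:,:66]=0
m=cv2.morphologyEx(m,cv2.MORPH_OPEN,np.ones((9,9),np.uint8))
n=0
for c in cv2.findContours(m,cv2.RETR_EXTERNAL,cv2.CHAIN_APPROX_NONE)[0]:
    if cv2.contourArea(c)<4000: continue
    r=cv2.minAreaRect(c);box=cv2.boxPoints(r)/2;P=np.c_[660-box[:,1],440-box[:,0]]
    e=[P[1]-P[0],P[2]-P[1]];e.sort(key=np.linalg.norm);d=e[1]*np.sign(e[1][0])
    L=np.linalg.norm(d);k=min((110,135,160,185),key=lambda q:abs(q-L))
    G[f"bar{k}"]=[*P.mean(0),np.arctan2(d[1],d[0])]
    print(k,L,np.linalg.norm(e[0]),G[f"bar{k}"])
print(G);json.dump({k:np.asarray(v,float).tolist() for k,v in G.items()},open("g.json","w"))
E
python3 fit.py
```

```text
scale 0.9982936378034171 yaw -0.045428936794123284 res 0.7519278606965258
110 108.77269 25.543352 [np.float32(535.90063), np.float32(133.77362), np.float32(-0.12275637)]
135 133.70946 25.923267 [np.float32(534.67694), np.float32(386.4154), np.float32(-0.12435505)]
160 158.4743 25.592781 [np.float32(529.85236), np.float32(211.19016), np.float32(-0.14721608)]
185 182.57048 25.628126 [np.float32(560.7485), np.float32(300.97888), np.float32(0.003246491)]
{'yaw': np.float64(-0.045428936794123284), 'mark4': [np.float64(520.5912313432835), np.float64(-83.0044776119403)], 'mark3': [np.float64(517.7804104477611), np.float64(-144.83482587064677)], 'mark2': [np.float64(514.9695895522389), np.float64(-206.66517412935323)], 'mark1': [np.float64(512.1587686567165), np.float64(-268.4955223880597)], 'bar110': [np.float32(535.90063), np.float32(133.77362), np.float32(-0.12275637)], 'bar135': [np.float32(534.67694), np.float32(386.4154), np.float32(-0.12435505)], 'bar160': [np.float32(529.85236), np.float32(211.19016), np.float32(-0.14721608)], 'bar185': [np.float32(560.7485), np.float32(300.97888), np.float32(0.003246491)]}
```

```bash
cat > pp.py <<'E'
from h import *
import json
G=json.load(open("g.json"))
def pick(bar,z=84):
    x,y,t=G[bar];set_gripper(50);env.reach([x,y,180],down(t))
    hit=env.move_l([x,y,z],rate=120,f_stop=15);set_gripper(20)
    s=env.read_state();print(bar,"hit",hit,"width",round(s["width"],1),"z",s["tool_pos"][2].round(1),"t",s["time_s"])
    env.move_l([x,y,190],rate=200)
    return 20<env.read_state()["width"]<32
def place(mark,off=(0,0),z=117):
    x,y=np.array(G[mark])+off;t=G["yaw"]
    env.reach([x,y,190],down(t));env.move_l([x,y,z+12],rate=150)
    print("width",round(env.read_state()["width"],1))
    hit=env.move_l([x,y,z-2],rate=25,f_stop=4)
    s=env.read_state();print(mark,"hit",hit,(s["tool_pos"]-[x,y,z]).round(2))
    set_gripper(44);env.move_l([x,y,200],rate=200);print("t",env.read_state()["time_s"])
E
python3 - <<'E'
from pp import *
assert pick("bar110")
place("mark1")
env.reach([505,-172,300],down(0));f=wrist()
import pickle;pickle.dump(f,open("f2.pkl","wb"))
cv2.imwrite("pics/f2.png",np.vstack([ortho(f,440,600,-360,0,33),ortho(f,460,570,-360,0,53)]))
print(env.read_state()["time_s"])
E
```

```text
bar110 hit False width 25.9 z 84.4 t 6.675
width 26.0
mark1 hit True [ 0.14 -0.14  0.29]
t 10.975
11.6417
```

View pics/f2.png

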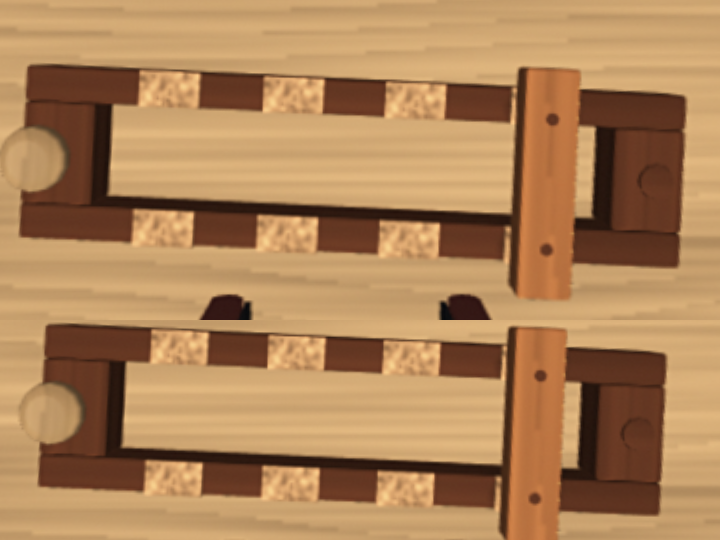

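The picture after the first placement shows bar110 across mark1. Its dots at (540,376) and (535,498) have their midpoint at (511.5, -268.8) mm, against a target of (512.2, -268.5). A sliver of about 2 mm of pad shows on the left, as a centred bar should leave. The seat is good, so I'll place the rest the same way.

```bash
python3 - <<'E'
from pp import *
for b,m in (("bar160","mark3"),("bar185","mark4"),("bar135","mark2")):
    assert pick(b),b
    place(m)
env.reach([505,-172,330],down(0));f=wrist()
cv2.imwrite("pics/f3.png",ortho(f,400,640,-370,0,53))
cv2.imwrite("pics/side3.png",viewer.camera("side")[250:480,200:460].repeat(2,0).repeat(2,1))
print(env.read_state()["time_s"])
E
```

```text
bar160 hit False width 25.7 z 84.5 t 14.925
width 25.6
mark3 hit True [ 0.17 -0.08  0.26]
t 19.0667
bar185 hit False width 25.4 z 84.5 t 22.5
width 26.2
mark4 hit True [ 0.2  -0.09  0.28]
t 26.7417
bar135 hit False width 25.5 z 84.5 t 30.25
width 25.9
mark2 hit True [ 0.18 -0.11  0.33]
t 35.1833
35.8833
```

View pics/f3.png

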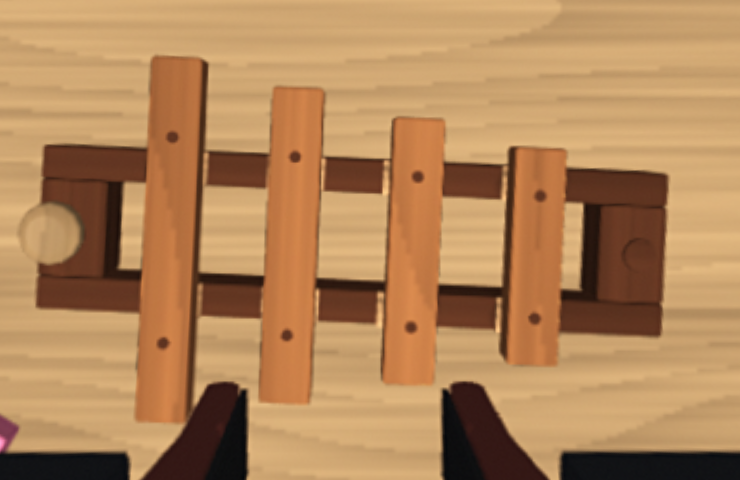

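View pics/side3.png

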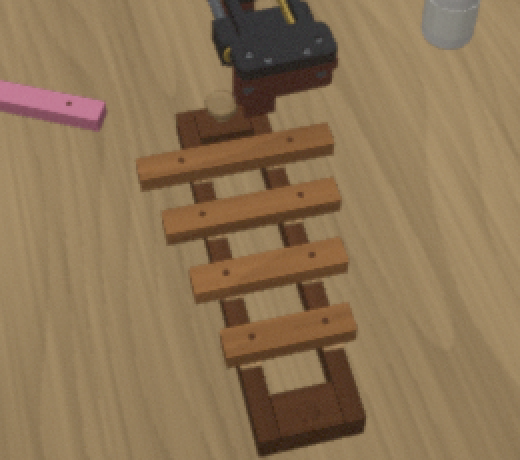

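All four bars are seated in order of length, with bar185 next to the knob. The dot midpoints of bar185 (167.5,240), bar160 (290.7,246) and bar135 (414.5,252) come out within 1.1 mm of their marks. The yaw matches the frame, the jar is standing, and the gripper is clear.

```bash
python3 -c "
from station import workorder
print(workorder.sign_off())"
```

```text
the job is handed in; nothing more can be done
None
```

The job is handed in: all four bars lie flat on their pads in order of length, the longest next to the knob, each within about 1 mm of its mark, with the glue jar still standing, after about 36 s of robot time.

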